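# Snap the controller shut and hold it against the sprung back plate for fixing

## Robot

A 6-joint arm with a two-finger parallel gripper is mounted at the origin on the work surface. World frame = base frame: x ahead of the robot, y to its left, z up, the work surface at z = 0. Lengths are in m, angles in rad, forces in N, time in s.
With the tool pointing down it reaches from about 0.425 to 0.925 m from the base axis. Payload 12.5 kg.
Tool frame: the origin (TCP) lies at the very end of the fingers, on their centre line; the grasp point (between the pads) lies 19 mm behind it; y points along the fingers, z is the direction in which the jaws open and shut, and the axes are right-handed (so a half turn about y gives the same grasp; the last joint's range is limited). The gripper opens to 85 mm and grips with 20 to 120 N. Pads are 22 mm wide; open, the fingers measure 114 mm over their backs; the gripper's body (76 mm by 85 mm) begins 54 mm behind the grasp point. The pads swing forward as they close: fully open they stand 13 mm farther back than shut.
Start: joints at [1.238, 0.491, 1.559, -0, 1.092, -0.106], TCP at [0.141, 0.609, 0.231] pointing down, gripper open.
Joint ranges: [-3.1, 3.1], [-0.84, 2.19], [0.05, 2.79], [-1.13, 4.28], [0.06, 2.93], [-2.69, 2.69]. Speed limits (rad/s): [2.22, 2.22, 2.79, 3.14, 3.14, 3.14].

## Interface

Orientations are given as a 3x3 rotation matrix whose columns are the frame's x, y, z axes.
In Python, from cell import * gives the robot as it stands. The module is installed in compiled form; this text tells all that it offers.
- The arm moves only by the tool apply_moves, never from a script. Its argument "series" is a list of rows, each a list of 3 entries, a list of its own where there are three numbers: the opening, from 0 (shut) to 1 (fully open), then the shift along the tool's x, y, z in mm, then the turn about the tool's y in degrees. In form: [[jaw, [x, y, z], twist], ...]. A call has 1 to 20 rows; each row shifts and turns the commanded pose from where the row before left it, along the tool's axes as they then stand; what a row does not reach is not made up. A row lasts 1/8 s, in which the tool goes at most 62.5 mm and 10.7 degrees, less where a joint would pass 70% of its speed; a pose out of reach is approached as far as the arm can. A call is refused whole if a number of a shift passes 62.5 or a number of a turn 10.7, either way. A call with a gripper value outside its range is refused whole. The fingers move at their own pace and stop on an object; "grip_force" is the grip in N (left out, the last holds). Time passes only in rows, so rows that do not move let the fingers close. It gives the time, the measured TCP pose, the force and the opening at its end, in the units of the state.
- sense(): the state, without advancing time (a new reading comes with each control period).
- camera(name): name is "side" or "top"; returns a dict with "img" (420x560x3 uint8, red, green, blue), "depth" (420x560 float32, m along the optical axis (not along the pixel's ray), 0 where there is no reading), "intrinsics" (3x3 intrinsics, pixels), "origin" and "attitude" of the camera in the world. Camera axes: x right, y down, z forward; pixel columns grow to the right and rows downward; lengths in m; the calibration is good to about 2 mm. A picture is of the moment at which its call begins.
- job_done(): hands the job in, once; it reports no verdict.
The state is a dict: "clock": time; "qpos": joint angles; "dq": joint speeds; "tau": joint torques, N m; "tool_pos": TCP position; "orientation": TCP orientation; "wrist_force": force on the tool from outside, world axes, zero at the start; "torque": the same for the moment, N m; "opening": finger opening in m.
Only numpy, scipy, OpenCV 4.12 (cv2) and the standard library are available. Lean on these libraries where they do the work, as an engineer would, in place of code of your own. Each camera call takes 0.05 s, during which the arm holds its last target. There are 200 camera calls.

## Task

First press down the hinged cover of the grey controller housing until its catch snaps and holds it shut. Then bring the housing, standing flat on the base plate and centred left-to-right, squarely against the sprung back plate and hold it there with a steady push of about 9 N, never bottoming the springs, so that a colleague can screw it down. Finish while still holding and pushing it; leave the beaker, spray bottle, jar and screwdriver alone.

Things in the scene. Friction and masses are not known exactly. Their poses are not given: they have to be found in the camera images.
- mount: Fixed aluminium base plate, 290 (x) x 240 (y) x 8 mm thick, flat on the bench; origin at the centre of its underside. Its +x points, level, to the back plate and fence. The fence is a fixed steel bar 180 mm wide, its near face at x = 126 mm, its top 63 mm above the bench. Left-to-right is along y; the housing belongs at y = 0, its lugs over the two dark slots.
- backplate_face (a point): Centre of the face that the housing is pressed on: the sprung back plate, upright aluminium, 130 (y) x 44 mm high, 8 mm thick, its lower edge 3 mm above the base plate, in front of the fence. Relaxed, this point is at x = 90, y = 0, z = 33 mm in the mount's frame; it moves along the mount's +x when pushed. Axes as the mount's.
- backplate (a joint): How far the back plate is pushed in towards the fence, m: 0 relaxed; it bottoms hard at 0.026. Springs without preload: it pushes back with 0.8 N per mm, so 9 N is 0.011 m.
- housing_center (a point): Centre of the loose grey plastic housing, 100 (x) x 58 (y) x 62 mm high with the cover shut, about 0.4 kg; the point is 31 mm above its underside. z up; its +x face goes on the back plate. Grip it on its flat side walls, 58 mm apart. At their foot, half-way along, a lug 24 mm long, 5 mm high sticks out 14 mm. It starts on the base plate, its +x within 0.4 rad of the mount's.
- cover (a joint): Angle of the hinged cover, rad: 0 shut; grows as its free edge (on the housing's -x side) lifts. Starts ajar at 0.4 to 0.75. The hinge lies along y at the top of the housing's +x wall. A spring lifts the cover if let go before the catch snaps (in the last 0.1 rad); snapped, it stays shut. Snapping needs about 6 N at the press point.
- cover_press (a point): Point on top of the cover, on its middle line, 65 mm from the hinge (cover 101 x 58 mm, 6 mm thick). With the cover shut it is at x = -15, y = 0, z = +31 mm from the housing's centre, in the housing's axes; a shut gripper coming straight down there meets the ajar cover and presses it shut.
Mind the look-alikes: they are no part of the job. What is shaped like the part that bears housing_center but green or red is not meant.

How it is judged:
On the way, in this order (a step that is already met when the one before it is completed fails the run):
1. the cover is shut and its catch holds it (value of joint cover below 0.04 rad), for 0.2 s.
2. with the cover shut, the housing is pressed on the back plate with 6 to 12 N (value of joint cover below 0.04 rad and contact force between housing and backplate between 6 and 12 N), for 0.5 s.
At the end, for the whole second after the job is handed in: Cover shut (under 0.04 rad); housing flat on the base plate (5 mm, 0.06 rad), within 10 mm of centred left-to-right and 0.07 rad of square to the back plate, pressing on it with 6 to 12 N, still, with the fingers on the housing (all of step 2 and y of housing_center in the frame of mount between -0.01 and 0.01 m and angle between the x axis of housing_center and the x axis of mount, either way round below 0.07 rad and angle between housing_center's own z axis and vertical below 0.06 rad and z of housing_center in the frame of mount between 0.034 and 0.044 m and contact force between the fingers and housing above 3 N and linear speed of housing below 0.01 m/s); the arm keeps its last pose, push and grip.
It fails at once if the housing is pushed so hard that the back plate bottoms (over 20 N) (contact force between housing and backplate above 20 N or value of joint backplate above 0.0255 m).
It fails at once if the housing is tipped over (angle between housing_center's own z axis and vertical above 0.6 rad).
It fails at once if a bystander is moved (distance of any of beaker, spray, jar, driver from where it was at the start of the episode above 0.02 m).
It also fails if it takes over 61 s, if anything falls off the work surface, if the arm or the gripper's body presses on something with over 40 N, if the wrist force passes 120 N, or if a joint passes its speed limit or range.

## Working session

There is one attempt and no reset: what is moved stays moved. The work goes in short steps, Python scripts to look and compute and a tool call to move; the robot and the scene stay as the last step left them, time stands still between calls to the robot, and variables do not carry over. Pictures are saved under pics/ and viewed, about 8 in all and at most 12, crops included, and the job is handed in when it is done.

Besides the shell and the picture viewer there is one more tool, called after "Request:" as a command line: name --argument value ..., lists and objects as JSON in quotes. apply_moves: Moves the arm, as the interface text tells. Its arguments: {"type":"object","properties":{"series":{"type":"array"},"grip_force":{"type":"number"}},"required":["series"]}

```bash
mkdir -p pics
cat > h.py <<'E'
from cell import *
import numpy as np, cv2
np.set_printoptions(precision=4,suppress=True)
def grab(n,f):
    c=camera(n); cv2.imwrite(f'pics/{f}.png',c['img'][:,:,::-1]); np.savez(f'pics/{f}.npz',**{k:np.asarray(c[k]) for k in c}); return c
def pts(c):
    K=c['intrinsics'];d=c['depth'];v,u=np.mgrid[:d.shape[0],:d.shape[1]]
    p=np.stack([(u-K[0,2])/K[0,0]*d,(v-K[1,2])/K[1,1]*d,d],-1)
    R=np.array(c['attitude']); return p@R.T+np.array(c['origin'])
E
python3 - <<'E'
from h import *
for n in('top','side'):
    c=grab(n,n+'0'); print(n,c['origin'],c['attitude'],c['intrinsics'])
s=sense(); print(s)
a=cv2.imread('pics/top0.png');b=cv2.imread('pics/side0.png')
E
```

```text
top [0.4833 0.1797 0.9765] [[-0.0149 -0.9985  0.0527]
 [-0.9995  0.0164  0.0278]
 [-0.0287 -0.0523 -0.9982]] [[413.4841   0.     276.6152]
 [  0.     413.4841 208.9035]
 [  0.       0.       1.    ]]
side [0.2447 0.7666 0.4555] [[-0.9002 -0.2069  0.3832]
 [-0.4352  0.4596 -0.7742]
 [-0.0159 -0.8637 -0.5037]] [[390.146    0.     280.8142]
 [  0.     390.146  206.2525]
 [  0.       0.       1.    ]]
{'clock': 0.1, 'qpos': array([ 1.2384,  0.4915,  1.5594,  0.    ,  1.0917, -0.1056]), 'dq': array([ 0.0002, -0.0016, -0.0027,  0.0005,  0.0017, -0.0017]), 'tau': array([  0.0023, -61.9447, -26.2032,  -0.0002,   0.0029,  -0.    ]), 'tool_pos': array([0.1405, 0.6088, 0.2308]), 'orientation': array([[ 0.9744, -0.0004,  0.2249],
       [-0.2249, -0.001 ,  0.9744],
       [-0.0001, -1.    , -0.001 ]]), 'wrist_force': array([ 0.8404, -0.138 , -0.7816]), 'torque': array([ 0.0058,  0.0323, -0.0155]), 'opening': 0.08513043206513449}
```

View pics/top0.png

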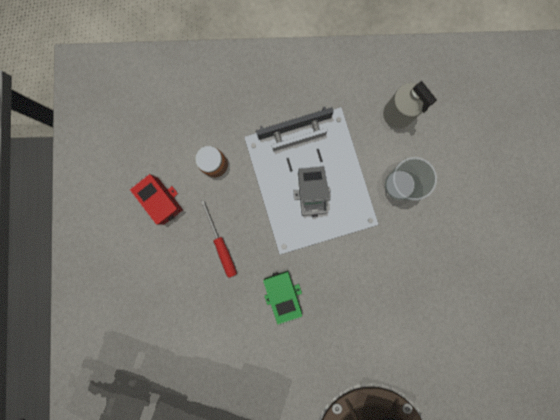

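View pics/side0.png

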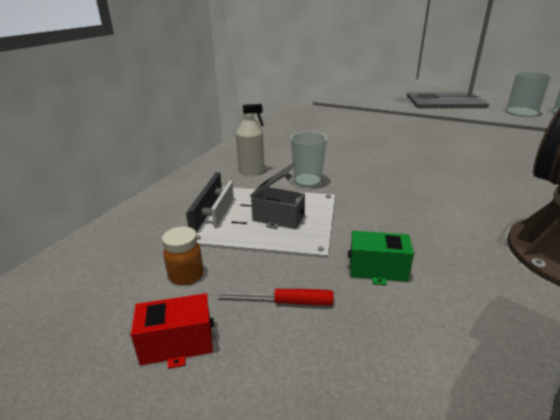

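The top view shows the fence (295,122), the back plate (300,140) and the base plate (312,180). Candidates for the housing are grey (314,191), red (156,199) and green (283,297). I choose the grey one, which stands on the base plate with its cover ajar; the side view shows it at (278,207). Bystanders are the jar (210,160), screwdriver (220,240), beaker (412,180) and spray bottle (410,98).

Run:
```python
from h import *
c=dict(np.load('pics/top0.npz')); P=pts(c); img=c['img'].astype(int)
def ray(uv,z):
    K=c['intrinsics']; d=np.c_[(np.array(uv)-K[[0,1],[2,2]])/K[[0,1],[0,1]],np.ones(len(uv))]@c['attitude'].T
    o=c['origin']; return o+d*((z-o[2])/d[:,2:])
# base plate
m=(img.min(2)>140).astype(np.uint8); m[:100]=0;m[265:]=0;m[:,:235]=0;m[:,385:]=0
m=cv2.morphologyEx(m,cv2.MORPH_OPEN,np.ones((3,3)))
n,l,st,_=cv2.connectedComponentsWithStats(m); k=1+np.argmax(st[1:,4]); cn=max(cv2.findContours((l==k).astype(np.uint8),0,1)[0],key=len)
q=ray(cn[:,0].astype(float),.008)[:,:2].astype(np.float32)
r=cv2.minAreaRect(q); print('plate',r, cv2.boxPoints(r), st[k])
roi=np.zeros(P.shape[:2],bool); roi[100:265,235:385]=1
print('plate z',np.median(P[...,2][(l==k)]))
A=np.zeros(P.shape[:2],bool);A[150:225,285:340]=1
H=A&(P[...,2]>.03)&(P[...,2]<.2); 
r2=cv2.minAreaRect(P[H][:,:2].astype(np.float32)); print('hous',r2,cv2.boxPoints(r2),P[H][:,2].min(),P[H][:,2].max(),H.sum())
for v in range(160,222,4): print(v,P[v,314],img[v,314])
B=np.zeros(P.shape[:2],bool);B[100:160,240:345]=1
F=B&(P[...,2]>.055)&(P[...,2]<.09); print('fence',cv2.minAreaRect(P[F][:,:2].astype(np.float32)))
G=B&(P[...,2]>.045)&(P[...,2]<.0585);print('backplate',cv2.minAreaRect(P[G][:,:2].astype(np.float32)))
cr=np.hstack([cv2.resize(cv2.imread('pics/top0.png')[100:260,235:395],(400,400),interpolation=2),cv2.resize(cv2.imread('pics/side0.png')[140:260,180:340],(400,300)).repeat(1,0) if 0 else cv2.resize(cv2.imread('pics/side0.png')[130:270,200:340],(400,400),interpolation=2)])
cv2.imwrite('pics/crop1.png',cr)
```

```text
plate ((0.6012896299362183, 0.12619780004024506), (0.2918410897254944, 0.24249804019927979), 15.954029083251953) [[ 0.4277  0.2027]
 [ 0.4943 -0.0305]
 [ 0.7749  0.0497]
 [ 0.7083  0.2829]] [ 245  108  133  146 9985]
plate z 0.009742938828454895
hous ((0.5695595145225525, 0.12466812878847122), (0.1095414012670517, 0.05815260857343674), 4.492562294006348) [[0.5127 0.1494]
 [0.5172 0.0914]
 [0.6264 0.1   ]
 [0.6219 0.1579]] 0.03094165973016083 0.13812057170635683 1157
160 [0.6483 0.1169 0.0081] [171 175 178]
164 [0.6387 0.1171 0.0087] [175 179 183]
168 [0.6189 0.1217 0.0771] [104 106 102]
172 [0.6096 0.1222 0.0811] [64 60 61]
176 [0.5996 0.1229 0.0906] [47 49 50]
180 [0.5902 0.1235 0.0967] [84 84 83]
184 [0.5806 0.1242 0.1054] [ 97 100  98]
188 [0.5714 0.1249 0.1129] [98 98 96]
192 [0.5622 0.1256 0.1215] [100 100  96]
196 [0.5535 0.126  0.1259] [96 97 95]
200 [0.5449 0.1265 0.1314] [90 89 89]
204 [0.5441 0.1193 0.0143] [74 76 74]
208 [0.5349 0.1194 0.0125] [89 90 88]
212 [0.5232 0.1229 0.0654] [132 132 129]
216 [0.5151 0.1219 0.0469] [73 74 74]
220 [0.507  0.1198 0.01  ] [171 176 178]
fence ((0.7115037441253662, 0.15845516324043274), (0.04902121052145958, 0.17923057079315186), 15.695355415344238)
backplate ((0.7154557704925537, 0.16039898991584778), (0.05797971412539482, 0.1768607795238495), 16.225982666015625)
```

View pics/crop1.png

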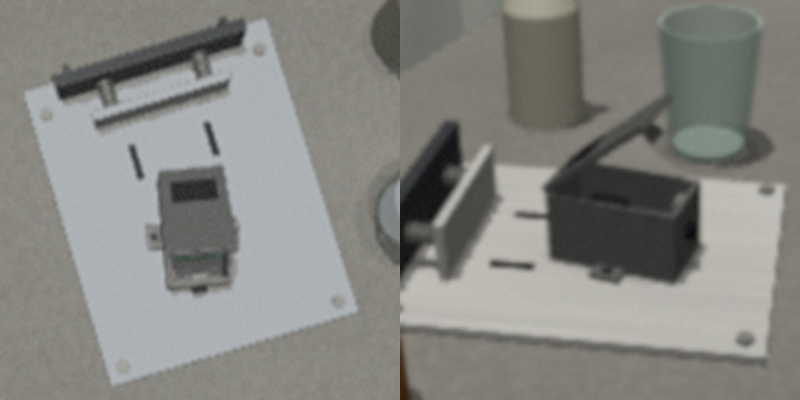

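The crop shows the grey housing with its cover ajar (free edge towards the robot) and its lugs, about 11.5° clockwise of the mount. The plate measures 292x242 mm and the housing is 58 mm wide, both as specified. I'm moving above the press point with the jaws shut.

Request:
apply_moves --series '[[0,[32.3,0,-23.6],0],[0,[32.3,0,-23.6],0],[0,[32.3,0,-23.6],0],[0,[32.3,0,-23.6],0],[0,[32.3,0,-23.6],0],[0,[32.3,0,-23.6],0],[0,[32.3,0,-23.6],0],[0,[32.3,0,-23.6],0],[0,[32.3,0,-23.6],0],[0,[32.3,0,-23.6],0],[0,[32.3,0,-23.6],0],[0,[32.3,0,-23.6],0],[0,[32.3,0,-23.6],0],[0,[32.3,0,-23.6],0],[0,[32.3,0,-23.6],0],[0,[32.3,0,-23.6],0],[0,[0,0,0],-8.7],[0,[0,0,0],-8.8],[0,[0,0,0],0],[0,[0,0,0],0]]' --grip_force 30

```text
clock: 2.6
tool_pos: [0.5591, 0.125, 0.2312]
orientation: [[0.997, -0.0, -0.075], [0.075, 0.0, 0.997], [-0.0, -1.0, 0.0]]
wrist_force: [-0.7, 0.9, -0.8]
opening: 0.0
```

Request:
apply_moves --series '[[0,[0,30,-1],0],[0,[0,30,0],0],[0,[0,30,0],0],[0,[0,10,0],0],[0,[0,10,0],0],[0,[0,10,0],0],[0,[0,10,0],0],[0,[0,10,0],0],[0,[0,7,0],0],[0,[0,5,0],0],[0,[0,4,0],0],[0,[0,0,0],0]]'

```text
clock: 4.1
tool_pos: [0.5592, 0.1239, 0.0751]
orientation: [[0.997, -0.0, -0.079], [0.079, 0.0, 0.997], [-0.0, -1.0, 0.0]]
wrist_force: [-1.5, -0.0, 2.4]
opening: -0.0003
```

Request:
apply_moves --series '[[0,[0,2,0],0],[0,[0,2,0],0],[0,[0,1,0],0],[0,[0,0,0],0]]'

```text
clock: 4.6
tool_pos: [0.5593, 0.1239, 0.0702]
orientation: [[0.997, 0.0, -0.079], [0.079, 0.0, 0.997], [0.0, -1.0, 0.0]]
wrist_force: [-0.4, 1.0, 0.2]
opening: 0.0001
```

Request:
apply_moves --series '[[0,[0,1,0],0],[0,[0,0.5,0],0],[0,[0,0,0],0],[0,[0,0,0],0]]'

```text
clock: 5.1
tool_pos: [0.5594, 0.1239, 0.0698]
orientation: [[0.997, 0.001, -0.079], [0.079, 0.0, 0.997], [0.001, -1.0, 0.0]]
wrist_force: [-4.0, -0.9, 12.6]
opening: -0.0001
```

Firm contact at z = 0.070 with 12.6 N, as expected for a shut cover. I'm backing off to look from the side.

Request:
apply_moves --series '[[0,[0,-10,0],0],[0,[0,-30,0],0],[0,[0,-40,0],0],[0,[0,-40,0],0],[0.5,[-40,0,0],0],[1,[-40,0,0],0],[1,[-40,0,0],0],[1,[0,0,0],0]]'

```text
clock: 6.1
tool_pos: [0.4377, 0.1144, 0.1894]
orientation: [[0.997, -0.0, -0.079], [0.079, 0.0, 0.997], [-0.0, -1.0, 0.0]]
wrist_force: [0.1, 0.3, 0.2]
opening: 0.0725
```

Run:
```python
from h import *
c=grab('top','top1'); s=grab('side','side1')
print(sense()['tool_pos'])
P=pts(c)
A=np.zeros(P.shape[:2],bool);A[150:225,285:340]=1
H=A&(P[...,2]>.055)&(P[...,2]<.085)
r2=cv2.minAreaRect(P[H][:,:2].astype(np.float32)); print('hous',r2,cv2.boxPoints(r2),np.percentile(P[H][:,2],[5,50,95]),H.sum())
q=P[H]; print('plane',np.linalg.lstsq(np.c_[q[:,:2],np.ones(len(q))],q[:,2],rcond=None)[0])
f=lambda n,a:cv2.resize(cv2.imread(f'pics/{n}.png')[a[0]:a[0]+140,a[1]:a[1]+140],(400,400),interpolation=2)
cv2.imwrite('pics/crop2.png',np.hstack([f('top1',(110,240)),f('side1',(130,200))]))
```

```text
[0.4404 0.1145 0.1894]
hous ((0.571449875831604, 0.12482897937297821), (0.10322257876396179, 0.0580415241420269), 4.409432411193848) [[0.5178 0.1498]
 [0.5222 0.0919]
 [0.6251 0.0999]
 [0.6207 0.1577]] [0.0691 0.0717 0.0744] 1248
plane [-0.     -0.0071  0.0725]
```

View pics/crop2.png

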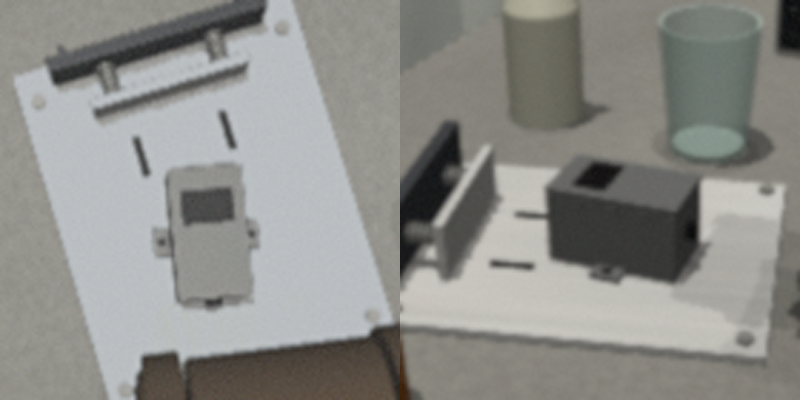

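The cover is flat and shut at z ≈ 0.071. The housing is at (0.572, 0.125), yaw 4.4°. Next I grip it by the side walls.

Request:
apply_moves --series '[[1,[33,0,0],0],[1,[33,0,0],0],[1,[33,0,0],0],[1,[33,0,0],0],[1,[0,0,0],0],[1,[0,40,0],0],[1,[0,40,0],0],[1,[0,40,0],0],[1,[0,25,0],0],[1,[0,20,0],0],[1,[0,0,0],0]]'

```text
clock: 7.58
tool_pos: [0.5705, 0.1247, 0.0225]
orientation: [[0.997, -0.003, -0.079], [0.079, -0.0, 0.997], [-0.003, -1.0, 0.0]]
wrist_force: [0.8, 0.0, 0.3]
opening: 0.0855
```

Request:
apply_moves --series '[[0.5,[0,0,0],0],[0.5,[0,0,0],0],[0,[0,0,0],0],[0,[0,0,0],0],[0,[0,0,0],0],[0,[0,0,0],0]]' --grip_force 40

```text
clock: 8.32
tool_pos: [0.5717, 0.1249, 0.0249]
orientation: [[0.997, 0.002, -0.079], [0.079, 0.0, 0.997], [0.002, -1.0, 0.0]]
wrist_force: [0.1, 0.2, 7.2]
opening: 0.0576
```

Gripped at 57.6 mm, which matches the 58 mm walls. I'm turning it square to the mount while easing the downward load.

Request:
apply_moves --series '[[0,[0,-0.5,0],0],[0,[0,0,0],-3],[0,[0,0,0],-3],[0,[0,0,0],-3],[0,[0,0,0],-2.5],[0,[0,0,0],0],[0,[5,0,-2],0],[0,[5,0,-2],0],[0,[5,0,-2],0],[0,[5,0,-0.8],0],[0,[5,0,0],0],[0,[5,0,0],0],[0,[5,0,0],0],[0,[5,0,0],0],[0,[5,0,0],0],[0,[0,0,0],0],[0,[0,0,0],0]]'

```text
clock: 10.45
tool_pos: [0.6161, 0.1307, 0.025]
orientation: [[0.961, -0.0, -0.275], [0.275, 0.0, 0.961], [-0.0, -1.0, 0.0]]
wrist_force: [-3.9, 0.1, 7.2]
opening: 0.0576
```

```bash
cat > m.py <<'E'
from h import *
s=sense(); a=np.deg2rad(15.95); X=np.array([np.cos(a),np.sin(a)]);Y=np.array([-X[1],X[0]])
d=s['tool_pos'][:2]-[.6013,.1262]
print('mount xy',d@X,d@Y,'z',s['tool_pos'][2],'yaw',np.degrees(np.arctan2(s['orientation'][1,0],s['orientation'][0,0])),'F',s['wrist_force'],'Fx',s['wrist_force'][:2]@X,'Fy',s['wrist_force'][:2]@Y,'T',s['torque'],s['opening'])
E
python3 m.py
python3 - <<'E'
from h import *
c=grab('top','top2');s=grab('side','side2')
f=lambda n,a:cv2.resize(cv2.imread(f'pics/{n}.png')[a[0]:a[0]+140,a[1]:a[1]+140],(400,400),interpolation=2)
cv2.imwrite('pics/crop3.png',np.hstack([f('top2',(90,240)),f('side2',(130,170))]))
E
```

```text
mount xy 0.015505569288219261 0.0002625846446052864 z 0.02496148309820972 yaw 15.971130904210636 F [-3.8956  0.079   7.2457] Fx -3.723928149109937 Fy 1.1464630818167953 T [0.0385 0.3743 0.0276] 0.0575681256658328
```

View pics/crop3.png

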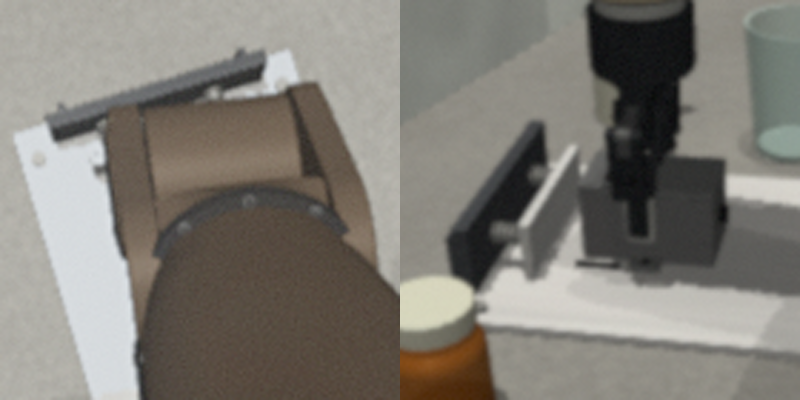

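The picture shows the housing squarely gripped in front of the back plate, about 25 mm short of it, with the lug just above the slot. The tool presses down with about 7 N, which adds friction, so I'll ease that first.

Request:
apply_moves --series '[[0,[0,-0.7,0],0],[0,[0,0,0],0],[0,[0,0,0],0],[0,[0,0,0],0]]'

```text
clock: 11.05
tool_pos: [0.6161, 0.1307, 0.025]
orientation: [[0.961, -0.001, -0.276], [0.276, 0.0, 0.961], [-0.0, -1.0, 0.0]]
wrist_force: [-2.9, -0.6, 1.7]
opening: 0.0576
```

Request:
apply_moves --series '[[0,[4,0,0],0],[0,[4,0,0],0],[0,[4,0,0],0],[0,[4,0,0],0],[0,[4,0,0],0],[0,[0,0,0],0],[0,[0,0,0],0]]'

```text
clock: 11.92
tool_pos: [0.6362, 0.1364, 0.025]
orientation: [[0.961, 0.002, -0.276], [0.276, 0.0, 0.961], [0.002, -1.0, -0.0]]
wrist_force: [1.8, 0.4, -0.7]
opening: 0.0577
```

```bash
python3 m.py
```

```text
mount xy 0.036376081965525955 0.00018541850417238583 z 0.024997594486857268 yaw 16.00194896907801 F [ 1.7692  0.4184 -0.7038] Fx 1.8160824262120348 Fy -0.0838890324564035 T [ 0.1874 -0.2464 -0.0139] 0.05765243213211563
```

Request:
apply_moves --series '[[0,[3,0,0],0],[0,[2,0,0],0],[0,[2,0,0],0],[0,[0,0,0],0],[0,[0,0,0],0]]'

```text
clock: 12.55
tool_pos: [0.6424, 0.1382, 0.025]
orientation: [[0.961, 0.0, -0.276], [0.276, 0.0, 0.961], [0.0, -1.0, 0.0]]
wrist_force: [-1.6, -1.1, 0.7]
opening: 0.0576
```

```bash
python3 m.py
```

```text
mount xy 0.0428156748675324 0.00023792652612954386 z 0.024979626418906685 yaw 16.006885132538002 F [-1.5738 -1.0506  0.6711] Fx -1.8018615794129786 Fy -0.5776652789741472 T [-0.0119  0.2521  0.0465] 0.05763016331050072
```

Request:
apply_moves --series '[[0,[1.5,0,0],0],[0,[1.5,0,0],0],[0,[0,0,0],0],[0,[0,0,0],0]]'

```text
clock: 13.05
tool_pos: [0.6448, 0.1389, 0.025]
orientation: [[0.961, -0.001, -0.276], [0.276, -0.0, 0.961], [-0.001, -1.0, 0.0]]
wrist_force: [-6.7, -2.1, 3.6]
opening: 0.058
```

```bash
python3 m.py
```

```text
mount xy 0.04527981886927905 0.00021671445126356624 z 0.024973383288933396 yaw 16.006551789142055 F [-6.6938 -2.0918  3.5846] Fx -7.010884923677697 Fy -0.1718305929438937 T [-0.2421  0.6058  0.0125] 0.057960272376303856
```

Request:
apply_moves --series '[[0,[1.5,0,0],0],[0,[1.5,0,0],0],[0,[0,0,0],0],[0,[0,0,0],0]]'

```text
clock: 13.55
tool_pos: [0.6472, 0.1396, 0.025]
orientation: [[0.961, -0.002, -0.276], [0.276, -0.0, 0.961], [-0.002, -1.0, 0.0]]
wrist_force: [-8.3, -3.6, 5.4]
opening: 0.0574
```

```bash
python3 m.py;python3 - <<'E'
from h import *
c=grab('top','top3');s=grab('side','side3')
f=lambda n,a:cv2.resize(cv2.imread(f'pics/{n}.png')[a[0]:a[0]+140,a[1]:a[1]+140],(400,400),interpolation=2)
cv2.imwrite('pics/crop4.png',np.hstack([f('top3',(90,240)),f('side3',(130,150))]))
E
```

```text
mount xy 0.047851483113271004 0.00022542889191957613 z 0.024989870840058017 yaw 16.012548127708627 F [-8.2645 -3.5555  5.3503] Fx -8.92340178148615 Fy -1.14759176735258 T [-0.3298  0.8705  0.017 ] 0.05740400693443934
```

View pics/crop4.png

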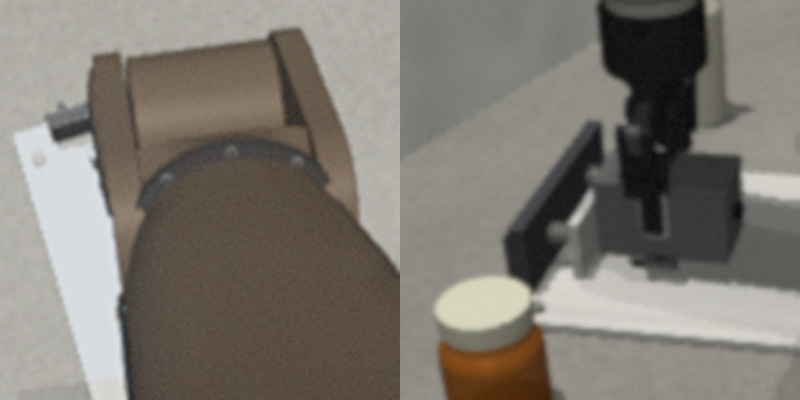

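The side view shows the housing face on the back plate at (585,240). The spring estimate is about 6 N: 8.9 N at the wrist less about 2.5 N of sliding friction. I'm pushing 3 mm further and easing the vertical load, then I'll measure the plate's travel in the side depth.

Request:
apply_moves --series '[[0,[0,-0.4,0],0],[0,[1.5,0,0],0],[0,[1.5,0,0],0],[0,[0,0,0],0],[0,[0,0,0],0],[0,[0,0,0],0]]'

```text
clock: 14.4
tool_pos: [0.6498, 0.1403, 0.0251]
orientation: [[0.961, -0.003, -0.276], [0.276, -0.001, 0.961], [-0.003, -1.0, 0.0]]
wrist_force: [-8.1, -3.6, 3.9]
opening: 0.0576
```

```bash
python3 m.py
python3 - <<'E'
from h import *
s=grab('side','side4'); a=np.deg2rad(15.95);R=np.array([[np.cos(a),np.sin(a)],[-np.sin(a),np.cos(a)]])
for n in('side0','side3','side4'):
    c=dict(np.load(f'pics/{n}.npz'));P=pts(c); M=(P[...,:2]-[.6013,.1262])@R.T
    V=(M[...,1]>.036)&(M[...,1]<.063)&(P[...,2]>.02)&(P[...,2]<.05)&(M[...,0]>.07)&(M[...,0]<.115)
    img=c['img'].astype(int)
    # face: bright facing -x ; histogram of x
    x=M[...,0][V]; print(n,V.sum(),np.percentile(x,[5,25,50,75]),np.histogram(x,bins=np.arange(.07,.116,.003))[0])
    T=(M[...,1]>-.02)&(M[...,1]<.02)&(P[...,2]>.06)&(P[...,2]<.08)&(abs(M[...,0])<.11)
    print('  top z',np.median(P[...,2][T]), 'x ext',np.percentile(M[...,0][T],[1,99]),T.sum())
    W=(M[...,1]>.02)&(M[...,1]<.036)&(P[...,2]>.025)&(P[...,2]<.062)&(M[...,0]>-.1)&(M[...,0]<.12)
    q=M[W]; q=q[abs(q[:,1]-np.median(q[:,1]))<.006]; p=np.polyfit(q[:,0],q[:,1],1); print('  left wall slope deg',np.degrees(np.arctan(p[0])),'y at mid',np.median(q[:,1]),'x ext',np.percentile(q[:,0],[1,99]),len(q))
cv2.imwrite('pics/crop5.png',cv2.resize(cv2.imread('pics/side4.png')[150:250,170:290],(720,600),interpolation=2))
E
```

```text
mount xy 0.05048501828972989 0.0002608889989728861 z 0.025057338257677253 yaw 16.013473838811205 F [-8.0737 -3.5764  3.9421] Fx -8.74565872466979 Fy -1.2201062316247806 T [-0.4436  0.9557  0.1035] 0.05756553764762661
side0 97 [0.089  0.0894 0.09   0.1074] [ 0  0  0  0  0  0 59  0  0  0  2  3 12 12  9]
  top z 0.06286330493243641 x ext [-0.0851  0.022 ] 111
  left wall slope deg -0.3522540558616954 y at mid 0.031020348120063188 x ext [-0.083   0.0939] 364
side3 76 [0.0948 0.0953 0.0957 0.0962] [ 0  0  0  0  0  0  0  0 59  0  0  0  0  9  8]
  top z 0.0692973339696516 x ext [-0.0057  0.095 ] 261
  left wall slope deg 0.3156265013871691 y at mid 0.02949353231625221 x ext [-0.0044  0.0984] 571
side4 66 [0.0973 0.0978 0.0982 0.0986] [ 0  0  0  0  0  0  0  0  0 58  0  0  0  2  6]
  top z 0.06936161869033944 x ext [-0.003   0.0985] 258
  left wall slope deg 0.16484804859934699 y at mid 0.0295143285251965 x ext [-0.0019  0.1022] 575
```

View pics/crop5.png

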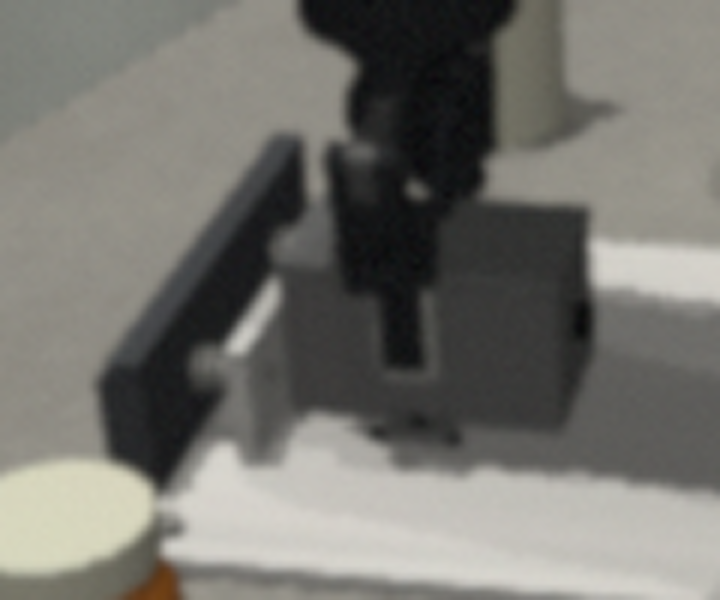

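The plate face moved from 0.0895 to 0.0981 m. That is about 8.6 mm of travel, or 6.9 N. The housing is square (0.2°) and centred, with its top at 0.069. I'm pushing 2.7 mm further to reach about 9 N.

Request:
apply_moves --series '[[0,[1.4,-0.2,0],0],[0,[1.3,0,0],0],[0,[0,0,0],0],[0,[0,0,0],0],[0,[0,0,0],0],[0,[0,0,0],0],[0,[0,0,0],0],[0,[0,0,0],0]]'

```text
clock: 15.45
tool_pos: [0.652, 0.1409, 0.0251]
orientation: [[0.961, -0.004, -0.276], [0.276, -0.001, 0.961], [-0.004, -1.0, 0.0]]
wrist_force: [-11.0, -3.8, 3.8]
opening: 0.0577
```

```bash
cat > v.py <<'E'
from h import *
a=np.deg2rad(15.95);R=np.array([[np.cos(a),np.sin(a)],[-np.sin(a),np.cos(a)]])
def meas(c):
    P=pts(c); M=(P[...,:2]-[.6013,.1262])@R.T
    V=(M[...,1]>.036)&(M[...,1]<.063)&(P[...,2]>.02)&(P[...,2]<.05)&(M[...,0]>.085)&(M[...,0]<.104)
    T=(M[...,1]>-.02)&(M[...,1]<.02)&(P[...,2]>.06)&(P[...,2]<.08)&(abs(M[...,0])<.11)
    q=np.c_[M[T],P[...,2][T]]; pl=np.linalg.lstsq(np.c_[q[:,:2],np.ones(len(q))],q[:,2],rcond=None)[0]
    W=(M[...,1]>.024)&(M[...,1]<.036)&(P[...,2]>.025)&(P[...,2]<.062)&(M[...,0]>-.02)&(M[...,0]<.12)
    w=M[W]; w=w[abs(w[:,1]-np.median(w[:,1]))<.003]
    print('face x',np.median(M[...,0][V]),'top z',np.median(q[:,2]),'tilt',pl[:2],'wall',np.median(w[:,1]),np.degrees(np.polyfit(w[:,0],w[:,1],1)[0]))
meas(dict(np.load('pics/side0.npz')))
for i in range(3): meas(camera('side'))
fs=[]
for i in range(10): camera('side'); s=sense(); fs.append(s['wrist_force']@np.array([*R[0],0]))
print('Fx mean',np.mean(fs),np.std(fs))
E
python3 m.py; python3 v.py
```

```text
mount xy 0.05277860982301248 0.0002313930720738988 z 0.025096742880661653 yaw 16.012477850657714 F [-10.9726  -3.7582   3.7516] Fx -11.582905456962711 Fy -0.5982987319757966 T [-0.5781  1.2216  0.0746] 0.057658298497501724
face x 0.08954002475323163 top z 0.06286330493243641 tilt [0.0814 0.043 ] wall 0.031214984802985322 -1.4617420879404606
face x 0.10030425123641555 top z 0.069441209887797 tilt [0.0046 0.003 ] wall 0.029362757542959535 0.020367543167180924
face x 0.10028770602915268 top z 0.06952116666024111 tilt [ 0.0023 -0.0036] wall 0.02933658444990009 -0.11206819697942055
face x 0.10032384420583018 top z 0.06941122474433076 tilt [0.0055 0.0029] wall 0.029392864458213968 -0.010326841301215677
Fx mean -11.379029717298836 0.5322049294014956
```

Travel is 10.8 mm, or 8.6 N. The wrist reads 11.4 N, about 9 N after friction, so the two agree. The housing is flat, square and centred, and it has been held for over 1 s, so I'm handing in.

```bash
python3 -c "
from h import *
print(sense()['clock']); print(job_done())"
```

```text
16.1
the job is handed in; nothing more can be done
None
```

I pressed the cover shut, gripped the housing by its side walls, squared it to the mount and slid it against the back plate. I handed the job in at 16.1 s, still gripping and pushing. No verdict was reported.

Last checks:
- **Cover:** it met the gripper firmly at about 12.6 N, then stayed flat once released, with the housing top at about 0.0695 m, as expected for shut.
- **Push:** the back plate had moved in 10.8 mm, which is about 8.6 N. The wrist read 11.4 N, and I put the difference down to friction on the base plate (about 2.5 N), an estimate I did not measure separately. Bottoming is at 26 mm.
- **Position:** the side wall was within 0.5 mm of centred and about 0.1° of square, and the top showed under 0.01 rad of tilt.
- **Grip:** the fingers were on the walls at 57.7 mm.
- **Bystanders:** I never went near the beaker, spray bottle, jar or screwdriver, but I did not re-measure where they stand at the end.

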